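Lay the embosser down, fold the flap over it and close the drawer

ROBOT

A 6-joint arm with a two-finger parallel gripper is mounted at the origin on the work surface. World frame = base frame: x ahead of the robot, y to its left, z up, the work surface at z = 0. Lengths are in mm, angles in degrees, forces in N, time in s.
With the tool pointing down it reaches from about 350 to 850 mm from the base axis. Payload 8.1 kg.
Tool frame: the origin (TCP) lies midway between the tips of the shut fingers; the grasp point (between the pads) lies 19 mm behind it (r.pinch_z is the distance from the TCP to the grasp point, in mm); z points along the fingers, y is the line along which they close (so a half turn about z gives the same grasp; the last joint's range is limited). The gripper opens to 85 mm and grips with 20 to 120 N. Pads are 22 mm wide; open, the fingers measure 114 mm over their backs; the gripper's body (76 mm by 85 mm) begins 54 mm behind the grasp point. The pads swing forward as they close: fully open they stand 13 mm farther back than shut.
Start: joints at [66.096, 7.471, 85.268, -0, 87.261, -4.893], TCP at [195.426, 567.287, 231.292] pointing down, gripper open.
Joint ranges: [-169.43, 169.43], [-51.17, 129.36], [1.28, 143.12], [-76.62, 256.62], [0, 156.53], [-152.29, 152.29]. Speed limits (degrees/s): [136.94, 136.94, 159.86, 180, 180, 180].

INTERFACE

Orientations are given as [roll, pitch, yaw] about the fixed x, y, z axes, in that order (R = Rz(yaw) Ry(pitch) Rx(roll)).
In Python, from bench import sensors, optics, job, r gives the robot as it stands.
- The arm moves only by the tool play_rows, never from a script. Its argument "motion" is a list that holds one entry, the list of rows, each a list of 6 numbers: the shift along the tool's x, y, z in cm, then the turn, a rotation vector about the tool's x, y, z in degrees. In form: [[[x, y, z, ax, ay, az], ...]]. A call has 1 to 5 rows; each row is the pose to reach, as a shift and turn from the pose commanded when the call began, along the tool's axes at that moment; what a row does not reach only later rows make up. A row lasts 1/10 s, in which the tool goes at most 50 mm and 8.59 degrees, less where a joint would pass 70% of its speed; a pose out of reach is approached as far as the arm can. A call with a gripper value outside its range is refused whole. "jaw" is the opening, from 0 (shut) to 1 (fully open), set as the call begins (left out, the last holds). The fingers move at their own pace and stop on an object; "squeeze" is the grip in N (left out, the last holds). Time passes only in rows, so rows that repeat a pose let the fingers close. It gives the time, the measured TCP pose, the force, the opening and the grip force at its end, in the units of the state.
- sensors.sense(): the state, without advancing time (a new reading comes with each control period).
- optics.snapshot(name): name is "scene" or "top"; returns a dict with "pixels" (420x560x3 uint8, red, green, blue), "mtx" (3x3 intrinsics, pixels), "k1" (the pictures are not rectified: a ray, as slopes to the right and down, at radius r is drawn at 1 + k1 r^2 times it, then the intrinsics apply), "R" (3x3) and "t" (3): a world point X has camera coordinates R X + t. Camera axes: x right, y down, z forward; pixel columns grow to the right and rows downward; lengths in mm; the calibration is good to about 2 mm. A picture is of the moment at which its call begins. There is no depth.
- job.hand_in(): hands the job in; it is judged then, once.
The state is a dict: "time": time; "joint_pos": joint angles; "qd": joint speeds; "joint_efforts": joint torques, N m; "tool_pos": TCP position; "tcp_rot": TCP orientation; "ft_force": force on the tool from outside, world axes, zero at the start; "wrist_torque": the same for the moment, N m; "finger_gap": finger opening in mm; "grip_force": force on a finger pad.
Only numpy, scipy, OpenCV 4.12 (cv2) and the standard library are available. Lean on these libraries where they do the work, as an engineer would, in place of code of your own. Each camera call takes 0.05 s, during which the arm holds its last target. There are 200 camera calls.

TASK

The baking drawer cannot shut because the blue embosser stands on end in it and the green divider flap is up. Using the fingertips or the outside of the fingers only, and without pinching or lifting anything, push the embosser over so that it lies flat along its compartment, then push the flap over, away from the robot, until it lies flat as a cover above the embosser, and only then push the drawer fully home. Leave the two glass ramekins and the cake lifter where they are, and the bamboo chopstick rest lying in the drawer.

Things in the scene. Friction and masses are not known exactly. Their poses are not given: they have to be found in the camera images.
- unit: (all plain lengths in this list are in mm) low drawer unit, white top on wooden sides, fixed to the counter; 260 deep (x) by 300 wide (y) by 90 high. Origin: centre of its underside, on the counter. Its x axis points away from the robot, into the unit, along the drawer's travel; y to the left; z up. Its drawer comes out towards -x of the unit; the top slab spans z = 78 to 90.
- drawer (a joint): how far the drawer is out of the unit, in m: 0 = fully home (hard stop), 0.18 = fully out. It starts 0.166 to 0.178 out. Slides freely on runners with about 3 N of friction, no spring; it stays where it is left. Pushing its front away from the robot closes it.
- drawer_front (a point): centre of the outer face of the drawer's brown wooden front, 39 above the counter; moves with the drawer. The front is a plain panel 300 wide, 15 thick, from 4 to 74 above the counter, without handle; axes as the unit's.
- pocket (a point): centre of the floor of the drawer's main compartment, 14 above the counter, axes as the unit's; moves with the drawer. The compartment is 75 long (x) by 266 wide (y); its grey walls, 6 thick, rise to 50 above the counter. The drawer front's outer face is 103.5 from here towards the robot, with a cross wall and an empty compartment 45 long between; at the start the unit's front edge is 77 to 90 beyond.
- flap (a joint): angle of the green flap in rad: 0 = lying flat away from the robot as a cover over the main compartment (hard stop), 1.57 = upright, more = leaning towards the robot, 2.5 = limit. Starts 1.75 to 2.2. The hinge has friction (about 0.05 N m) and stays where it is left; 1 to 2 N at the free edge moves it.
- hinge (a point): middle of the flap's hinge line, which runs along the unit's y on top of the cross wall at the front of the main compartment, 55 above the counter and 40.5 towards the robot from the pocket point; moves with the drawer; axes as the unit's.
- flap_edge (a point): middle of the free edge of the green plastic flap, 76 from the hinge line. The flap is 272 wide (y), 4 thick. Its x axis points from the hinge to the free edge.
- embosser: loose blue plastic fondant embosser, standing on end in the main compartment near its left or right end. 100 tall: square head and square knob, each 34 by 34 by 30 high, on a 22 square neck; white bands on the head. 0.08 to 0.17 kg. Origin: centre of its underside; z along its length. Pushed near the top towards the drawer's middle it falls along the compartment; lying, its upper side is 48 above the counter.
- embosser_mid (a point): middle of the embosser, 50 along its z from its underside, on its axis
- rest: loose bamboo chopstick rest, 16 by 45 (y) by 12 high, lying on the floor of the main compartment at the end away from the embosser, long side along the drawer's width. Origin: centre of its underside.
- ramekin0: glass ramekin, 84 across, 45 high, standing on the counter to the left of the open drawer, the nearer one to the robot. Origin: centre of its underside.
- ramekin1: the second glass ramekin, same size, left of the drawer, farther from the robot. Origin: centre of its underside.
- lifter: steel offset cake lifter with a black handle, 296 long, 52 wide, up to 32 high, lying on the counter to the right of the drawer, handle towards the robot. Origin: on the counter under its middle; x runs along it from the handle (from x = -146) to the blade's end (x = 150).
Things that resemble listed ones, but are neither listed nor needed, are in the scene too. Of the things shaped like the rest, the wooden one is meant.

How it is judged (in metres and radians):
On the way, in this order (a step that is already met when the one before it is completed fails the run):
1. the embosser lies flat along its compartment, with the flap still up (angle between embosser's own z axis and vertical between 1.45 and 1.69 rad and x of embosser_mid in the frame of pocket between -0.035 and 0.035 m and y of embosser_mid in the frame of pocket between -0.13 and 0.13 m and height (world z) of embosser_mid below 0.045 m and value of joint flap above 1 rad), for 0.2 s.
2. the flap lies flat over the embosser, with the drawer still out (angle between embosser's own z axis and vertical between 1.45 and 1.69 rad and x of embosser_mid in the frame of pocket between -0.035 and 0.035 m and y of embosser_mid in the frame of pocket between -0.13 and 0.13 m and height (world z) of embosser_mid below 0.045 m and value of joint flap below 0.12 rad and value of joint drawer above 0.1 m), for 0.2 s.
3. the drawer is fully home (angle between embosser's own z axis and vertical between 1.45 and 1.69 rad and x of embosser_mid in the frame of pocket between -0.035 and 0.035 m and y of embosser_mid in the frame of pocket between -0.13 and 0.13 m and height (world z) of embosser_mid below 0.045 m and value of joint drawer below 0.006 m and value of joint flap below 0.12 rad), for 0.2 s.
At the end, for the whole second after the job is handed in: The drawer is home (within 6 mm), the flap lies flat (within 0.12 rad) and under it the embosser lies on its side (within 0.12 rad) at rest in the main compartment, with the chopstick rest still lying in there too (all of step 3 and linear speed of embosser below 0.02 m/s and height (world z) of rest below 0.04 m and x of rest in the frame of pocket between -0.0375 and 0.0375 m); the robot touches nothing.
It fails at once if the embosser is lifted: its middle rises more than about 14 mm above its standing height (height (world z) of embosser_mid above 0.078 m).
It fails at once if the chopstick rest is lifted (more than 26 mm off the drawer's floor) (height (world z) of rest above 0.04 m).
It fails at once if the drawer is pushed in (less than 100 mm out) while the flap is still up (value of joint drawer below 0.1 m and value of joint flap above 0.3 rad).
It fails at once if a ramekin is shoved more than 20 mm or tipped (distance of any of ramekin0, ramekin1 from where it was at the start of the episode above 0.02 m or angle between any of ramekin0, ramekin1's own z axis and vertical above 0.4 rad).
It fails at once if the cake lifter is shoved more than 20 mm or tipped (distance of lifter from where it was at the start of the episode above 0.02 m or angle between lifter's own z axis and vertical above 0.4 rad).
It also fails if it takes over 51 s, if anything falls off the work surface, if the arm or the gripper's body presses on something with over 40 N, if the wrist force passes 120 N, or if a joint passes its speed limit or range.

## Working session

There is one attempt and no reset: what is moved stays moved. The work goes in short steps, Python scripts to look and compute and a tool call to move; the robot and the scene stay as the last step left them, time stands still between calls to the robot, and variables do not carry over. Pictures are saved under pics/ and viewed, at most 10 in all, crops included, and the job is handed in when it is done.

Besides the shell and the picture viewer there is one more tool, called as name([rows], argument=value, ...), one row to a line, values as JSON. play_rows: Moves the arm, as the interface text tells. Its arguments: {"type":"object","properties":{"motion":{"type":"array","items":{"type":"array","items":{"type":"array","items":{"type":"number"}}}},"jaw":{"type":"number"},"squeeze":{"type":"number"}},"required":["motion"]}

```bash
mkdir -p pics; cat > h.py <<'E'
import numpy as np,cv2
from bench import sensors,optics,job,r
def snap(n,f):
    s=optics.snapshot(n); cv2.imwrite(f'pics/{f}.png',s['pixels'][:,:,::-1])
    np.savez(f'pics/{n}.npz',**{k:np.array(s[k]) for k in s}); return s
def ray(s,u,v):
    K=s['mtx'];k1=float(s['k1']);d=np.array([(u-K[0,2])/K[0,0],(v-K[1,2])/K[1,1]])
    p=d.copy()
    for _ in range(30): p=d/(1+k1*(p@p))
    R=np.array(s['R']);return -R.T@s['t'],R.T@np.array([p[0],p[1],1])
def atz(s,u,v,z):
    c,d=ray(s,u,v);return c+d*(z-c[2])/d[2]
def proj(s,X):
    K=s['mtx'];X=np.atleast_2d(X)@np.array(s['R']).T+s['t'];p=X[:,:2]/X[:,2:];p=p*(1+float(s['k1'])*(p**2).sum(1,keepdims=True))
    return np.c_[p[:,0]*K[0,0]+K[0,2],p[:,1]*K[1,1]+K[1,2]]
E
python3 - <<'E'
from h import *
for n in('scene','top'):
    s=snap(n,n+'0');print(n,-np.array(s['R']).T@s['t'],s['mtx'][0][0],s['k1'])
print(sensors.sense())
E
```

```text
scene [1018.37127075 -795.42952794  735.04575917] 513.2226710221222 -0.03305146574322869
top [450.65007169  10.91461942 825.11841566] 405.4256767185126 -0.06177712055346139
{'time': 0.1, 'joint_pos': array([ 6.60966566e+01,  7.51173735e+00,  8.53259244e+01, -7.28921450e-04,
        8.72621199e+01, -4.89356754e+00]), 'qd': array([-0.04869588,  0.05266318, -0.12285868,  0.04047892,  0.06633066,
       -0.01002957]), 'joint_efforts': array([ 1.48415325e-03, -5.70947599e+01, -5.01944911e+01, -9.27967676e-05,
        8.01156799e-03,  2.17399116e-05]), 'tool_pos': array([195.21400919, 566.80355137, 230.31172381]), 'tcp_rot': array([-1.79900520e+02, -7.78650277e-03,  1.60990253e+02]), 'ft_force': array([-0.43400335, -0.00364331, -0.63618827]), 'wrist_torque': array([-0.01568759, -0.00262609,  0.01110068]), 'grip_force': 0.0, 'finger_gap': 85.18443069718745}
```

View pics/top0.png

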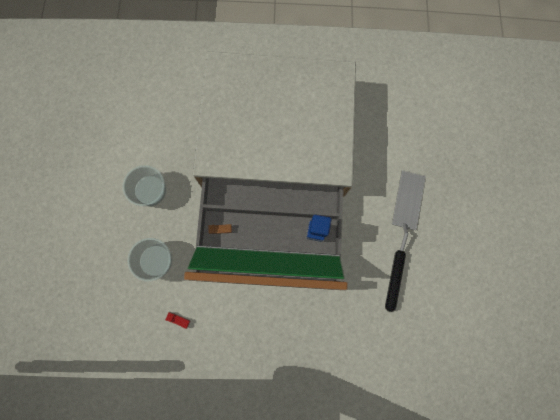

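View pics/scene0.png

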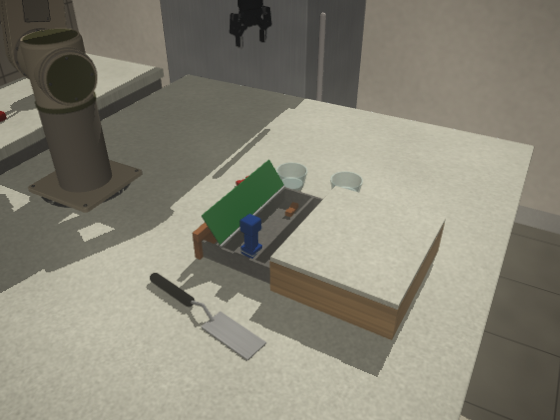

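The top view shows the drawer front at about (186,278)–(346,286), the flap leaning towards the robot, the embosser top at (320,225) at the right end, and the rest at (221,229). The ramekins are at (147,187) and (152,260), and the lifter is on the right. I'll enlarge it to measure.

```bash
python3 - <<'E'
import cv2
i=cv2.imread('pics/top0.png')[165:300,175:365]
cv2.imwrite('pics/c.png',cv2.resize(i,None,fx=4.2,fy=4.2,interpolation=cv2.INTER_CUBIC))
E
```

```text
(no output)
```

View pics/c.png

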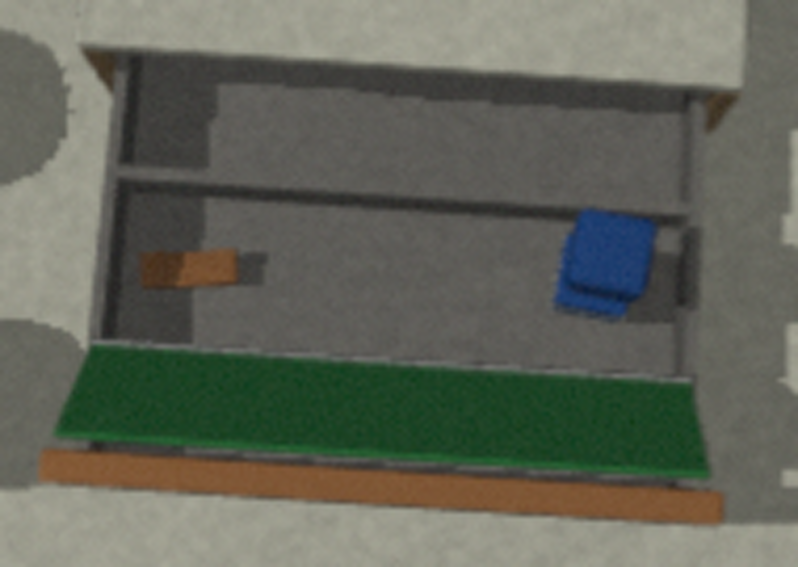

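```bash
cat >> h.py <<'E'
def L(n='top'):
    return dict(np.load(f'pics/{n}.npz'))
E
python3 - <<'E'
from h import *
s=L()
def P(u,v,z): return atz(s,u/4.2+175-.4,v/4.2+165-.4,z).round(1)
for k,u,v,z in [('embtop',614,252,114),('e1',582,210,114),('e2',657,222,114),('e3',638,300,114),('e4',567,287,114),
 ('frontL_out',40,482,74),('frontR_out',722,522,74),('frontLin',42,450,74),('frontRin',722,491,74),('unitL',80,45,90),('unitR',740,90,90),('wallL',125,175,50),('wallR',685,213,50),
 ('hingeL',92,345,55),('hingeR',692,380,55),('flapL',57,436,125),('flapR',708,475,125),('restL',142,268,26),('restR',237,266,26)]: print(k,P(u,v,z))
a=P(40,482,74);b=P(722,522,74);print('yaw',np.degrees(np.arctan2(-(a-b)[0],(a-b)[1])),np.linalg.norm(a-b))
E
```

```text
embtop [565.3 -69.8 114. ]
e1 [583. -56. 114.]
e2 [578.8 -88.1 114. ]
e3 [545.1 -80.2 114. ]
e4 [549.7 -50.1 114. ]
frontL_out [462.4 174.4  74. ]
frontR_out [ 453.8 -123.2   74. ]
frontLin [476.2 174.4  74. ]
frontRin [ 467.2 -123.2   74. ]
unitL [654.9 167.   90. ]
unitR [ 644.4 -128.4   90. ]
wallL [604.4 150.2  50. ]
wallR [ 595. -110.   50.]
hingeL [524.6 159.3  55. ]
hingeR [ 517.1 -112.8   55. ]
flapL [480.4 157.6 125. ]
flapR [ 472.4 -108.3  125. ]
restL [564.6 143.7  26. ]
restR [567.1  98.8  26. ]
yaw -1.6552641512839414 297.72423482141994
```

play_rows([
  [[-3,-2.8,0,0,0,-3.5],[-6,-5.5,0,0,0,-7],[-9.5,-8.8,0,0,0,-10.5],[-13,-12,0,0,0,-14],[-16.5,-15.2,0,0,0,-17.25]],
], jaw=0)

```text
time: 0.6
tool_pos: [302.1, 368.1, 230.8]
tcp_rot: [-180.0, -0.0, 178.4]
ft_force: [1.5, -0.1, 0.5]
finger_gap: 12.2
grip_force: 0.0
```

play_rows([
  [[-2.4,-4.2,0,0,0,0],[-4.8,-8.4,0,0,0,0],[-7.3,-12.6,0,0,0,0],[-9.8,-16.8,0,0,0,0],[-12.2,-21,0,0,0,0]],
])

```text
time: 1.1
tool_pos: [417.8, 154.3, 231.1]
tcp_rot: [180.0, 0.0, 178.2]
ft_force: [1.5, -0.5, -0.1]
finger_gap: 0.0
grip_force: 0.0
```

play_rows([
  [[-2.4,-4.2,0,0,0,0],[-4.8,-8.4,0,0,0,0],[-7.3,-12.6,0,0,0,0],[-9.8,-16.8,0,0,0,0],[-12.2,-21,0,0,0,0]],
])

```text
time: 1.6
tool_pos: [533.3, -59.5, 230.9]
tcp_rot: [180.0, -0.0, 178.2]
ft_force: [1.3, 0.9, 1.5]
finger_gap: 0.4
grip_force: 0.0
```

play_rows([
  [[-2,-3,0,0,0,0],[-3.4,-6,0,0,0,0],[-3.4,-6,0,0,0,0],[-3.4,-6,0,0,0,0]],
])

```text
time: 2.0
tool_pos: [564.7, -118.9, 230.4]
tcp_rot: [180.0, -0.1, 178.2]
ft_force: [-0.1, -0.8, 0.3]
finger_gap: -0.0
grip_force: 0.0
```

play_rows([
  [[0,0,3.5,0,0,0],[0,0,7,0,0,0],[0,0,10.5,0,0,0],[0,0,13.3,0,0,0],[0,0,13.3,0,0,0]],
])

```text
time: 2.5
tool_pos: [561.1, -116.0, 93.3]
tcp_rot: [179.8, -0.5, 178.3]
ft_force: [-1.1, -0.3, -0.6]
finger_gap: -0.1
grip_force: 0.0
```

play_rows([
  [[0,0.5,0,0,0,0],[0,1,0,0,0,0],[0,1.5,0,0,0,0],[0,2,0,0,0,0],[0,2.5,0,0,0,0]],
])

```text
time: 3.0
tool_pos: [566.4, -93.1, 99.3]
tcp_rot: [-180.0, 0.1, 178.3]
ft_force: [0.5, -0.4, 0.5]
finger_gap: -0.2
grip_force: 0.1
```

```bash
python3 - <<'E'
from h import *
a=snap('top','t1')['pixels'][165:300,175:365,::-1];b=snap('scene','s1')['pixels'][150:285,180:370,::-1]
cv2.imwrite('pics/c1.png',cv2.resize(np.vstack([a,b]),None,fx=2.2*1,fy=2.2,interpolation=3))
E
```

```text
(no output)
```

View pics/c1.png

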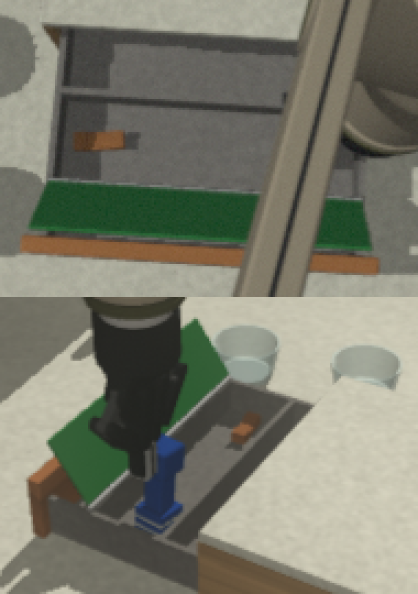

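The upper half shows the arm hiding the embosser. In the lower half, the shut fingers (about (150,465)) are right beside the still-standing knob at (172,450). I'll keep pushing.

play_rows([
  [[0,0.7,0,0,0,0],[0,1.4,0,0,0,0],[0,2.1,0,0,0,0],[0,2.8,0,0,0,0],[0,3.5,0,0,0,0]],
])

```text
time: 3.6
tool_pos: [566.8, -57.8, 98.2]
tcp_rot: [180.0, -0.0, 178.2]
ft_force: [-0.7, -0.1, 0.5]
finger_gap: 0.2
grip_force: 0.0
```

play_rows([
  [[0,0.7,0,0,0,0],[0,1.4,0,0,0,0],[0,2.1,0,0,0,0],[0,2.1,0,0,0,0],[0,2.1,0,0,0,0]],
])

```text
time: 4.1
tool_pos: [567.5, -37.4, 98.3]
tcp_rot: [-180.0, 0.0, 178.3]
ft_force: [-0.4, -0.0, 0.1]
finger_gap: -0.4
grip_force: 0.0
```

```bash
python3 - <<'E'
from h import *
a=snap('top','t2')['pixels'][165:300,175:365,::-1];b=snap('scene','s2')['pixels'][150:285,180:370,::-1]
cv2.imwrite('pics/c2.png',cv2.resize(np.vstack([a,b]),None,fx=2.2*1,fy=2.2,interpolation=3))
E
```

```text
(no output)
```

View pics/c2.png

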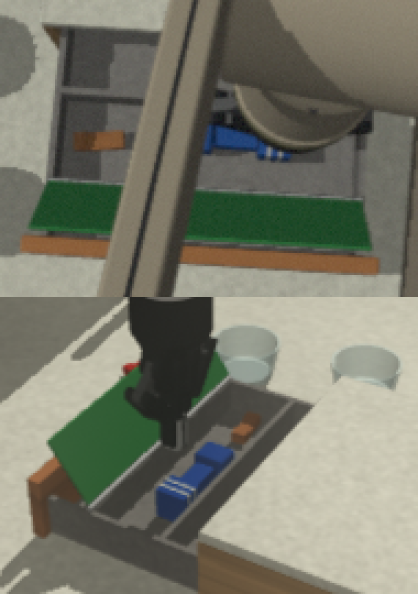

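The embosser lies flat in its compartment (blue body at (165–230, 445–515) of the crop) and the flap is still up. Next I'll raise the fingers and cross to the robot side of the flap.

play_rows([
  [[0,0,-3,0,0,0],[0,0,-6,0,0,0],[0,0,-10,0,0,0],[2,1,-10,0,0,0],[5,2.5,-10,0,0,0]],
])

```text
time: 4.7
tool_pos: [519.7, -11.9, 200.4]
tcp_rot: [-180.0, 0.2, 178.1]
ft_force: [0.3, 0.7, -0.2]
finger_gap: 0.0
grip_force: 0.0
```

play_rows([
  [[3,1.5,0,0,0,0],[6,2.5,0,0,0,0],[8.8,3.4,0,0,0,0],[8.8,3.4,0,0,0,0],[8.8,3.4,0,0,0,0]],
])

```text
time: 5.2
tool_pos: [431.6, 25.5, 198.8]
tcp_rot: [-180.0, 0.1, 178.2]
ft_force: [-0.3, -0.0, 0.8]
finger_gap: 0.0
grip_force: 0.0
```

play_rows([
  [[0,0,3,0,0,0],[0,0,6,0,0,0],[0,0,9.8,0,0,0],[0,0,9.8,0,0,0],[0,0,9.8,0,0,0]],
])

```text
time: 5.7
tool_pos: [431.4, 25.3, 100.4]
tcp_rot: [-180.0, -0.1, 178.2]
ft_force: [1.0, -0.5, 1.9]
finger_gap: 0.2
grip_force: 0.0
```

play_rows([
  [[-1.2,0,0,0,0,0],[-2.4,0,0,0,0,0],[-3.4,0,0,0,0,0],[-4.4,0,0,0,0,0],[-5.4,0,0,0,0,0]],
])

```text
time: 6.2
tool_pos: [486.8, 23.9, 101.4]
tcp_rot: [-180.0, 0.1, 178.2]
ft_force: [-1.3, 0.8, 1.0]
finger_gap: 0.2
grip_force: 0.6
```

play_rows([
  [[-1,0,0,0,0,0],[-2,0,0,0,0,0],[-3,0,0,0,0,0],[-4,0,0,0,0,0],[-5,0,0,0,0,0]],
])

```text
time: 6.7
tool_pos: [535.9, 22.5, 100.0]
tcp_rot: [180.0, -0.0, 178.2]
ft_force: [-0.9, -0.3, -0.7]
finger_gap: 0.1
grip_force: 0.5
```

play_rows([
  [[-1,0,0,0,0,0],[-2,0,0,0,0,0],[-3,0,0,0,0,0],[-4,0,0,0,0,0],[-4,0,0,0,0,0]],
])

```text
time: 7.2
tool_pos: [576.8, 21.2, 100.6]
tcp_rot: [-180.0, 0.1, 178.2]
ft_force: [-1.1, 0.1, 0.7]
finger_gap: -0.1
grip_force: 0.0
```

play_rows([
  [[0,0,-2,0,0,0],[1.2,0,-2,0,0,0],[2.2,0,-2,0,0,0],[2.2,0,-1,0,0,0],[2.2,0,0,0,0,0]],
])

```text
time: 7.7
tool_pos: [553.1, 22.0, 99.4]
tcp_rot: [-180.0, 0.0, 178.2]
ft_force: [0.4, -0.5, 0.2]
finger_gap: 0.1
grip_force: 0.0
```

play_rows([
  [[0,0,0.7,0,0,0],[0,0,1.4,0,0,0],[0,0,2.1,0,0,0],[0,0,2.7,0,0,0],[0,0,3.3,0,0,0]],
])

```text
time: 8.2
tool_pos: [553.6, 21.9, 66.9]
tcp_rot: [-180.0, 0.0, 178.2]
ft_force: [0.3, -0.3, 0.5]
finger_gap: 0.4
grip_force: 0.4
```

play_rows([
  [[0,0,0.3,0,0,0],[0,0,0.6,0,0,0],[0,0,0.9,0,0,0],[0,0,0.9,0,0,0]],
])

```text
time: 8.6
tool_pos: [553.1, 21.9, 57.9]
tcp_rot: [-180.0, -0.0, 178.2]
ft_force: [0.7, 0.6, -0.4]
finger_gap: -0.5
grip_force: 0.0
```

```bash
python3 - <<'E'
from h import *
a=snap('top','t3')['pixels'][165:300,175:365,::-1];b=snap('scene','s3')['pixels'][150:285,180:370,::-1]
cv2.imwrite('pics/c3.png',cv2.resize(np.vstack([a,b]),None,fx=2.2*1,fy=2.2,interpolation=3))
E
```

```text
(no output)
```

View pics/c3.png

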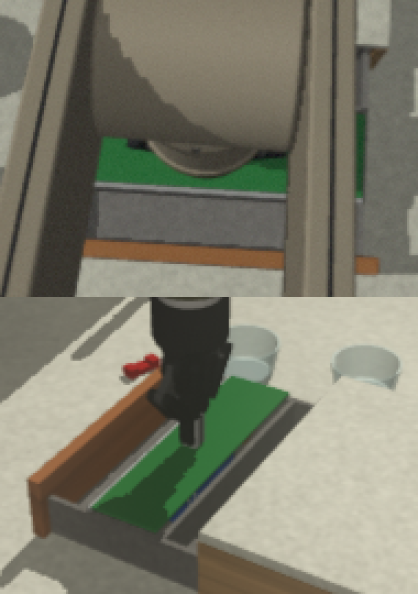

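The flap is now almost flat over the compartment, with the fingertip on it at (190,445). I'll press a little more until the stop shows in the force.

play_rows([
  [[0,0,0.1,0,0,0],[0,0,0.2,0,0,0],[0,0,0.2,0,0,0]],
])

```text
time: 9.0
tool_pos: [553.8, 21.9, 57.0]
tcp_rot: [180.0, 0.0, 178.2]
ft_force: [-1.3, -0.2, 4.5]
finger_gap: 0.3
grip_force: 2.4
```

play_rows([
  [[0,0,0.1,0,0,0],[0,0,0.15,0,0,0],[0,0,0.15,0,0,0]],
])

```text
time: 9.3
tool_pos: [554.9, 21.9, 56.9]
tcp_rot: [-180.0, 0.2, 178.2]
ft_force: [-2.7, 0.2, 11.7]
finger_gap: -0.0
grip_force: 5.9
```

The flap is on its stop: z holds at 57 while the force rises. Next I'll go over to the outside of the drawer front.

play_rows([
  [[0,0,-2,0,0,0],[0,0,-5,0,0,0],[3.5,0,-6,0,0,0],[7,0,-6,0,0,0],[10,0,-6,0,0,0]],
])

```text
time: 9.8
tool_pos: [452.4, 25.1, 115.1]
tcp_rot: [-180.0, 0.0, 178.2]
ft_force: [-0.2, -0.0, 0.4]
finger_gap: 0.0
grip_force: 0.0
```

play_rows([
  [[3.5,0,0,0,0,0],[3.5,0,0,0,0,0],[3.5,0,2.5,0,0,0],[3.5,0,5,0,0,0],[3.5,0,7.5,0,0,0]],
])

```text
time: 10.3
tool_pos: [419.3, 26.0, 39.6]
tcp_rot: [-180.0, 0.1, 178.2]
ft_force: [1.2, -0.2, 0.5]
finger_gap: -0.1
grip_force: 0.0
```

play_rows([
  [[-0.5,0,0,0,0,0],[-1,0,0,0,0,0],[-1.5,0,0,0,0,0],[-2,0,0,0,0,0],[-2.5,0,0,0,0,0]],
])

```text
time: 10.8
tool_pos: [444.9, 25.2, 41.0]
tcp_rot: [-180.0, 0.1, 178.2]
ft_force: [1.1, -0.1, 0.6]
finger_gap: 0.2
grip_force: 0.0
```

play_rows([
  [[-0.5,0,0,0,0,0],[-1.2,0,0,0,0,0],[-2,0,0,0,0,0],[-2.8,0,0,0,0,0],[-3.6,0,0,0,0,0]],
])

```text
time: 11.3
tool_pos: [480.0, 24.1, 39.7]
tcp_rot: [-180.0, -0.0, 178.2]
ft_force: [-4.0, -1.2, 2.9]
finger_gap: -0.1
grip_force: 1.7
```

play_rows([
  [[-0.8,0,0,0,0,0],[-1.6,0,0,0,0,0],[-2.4,0,0,0,0,0],[-3.2,0,0,0,0,0],[-4,0,0,0,0,0]],
])

```text
time: 11.8
tool_pos: [519.9, 22.9, 39.7]
tcp_rot: [-180.0, -0.0, 178.2]
ft_force: [-4.1, -2.4, 1.2]
finger_gap: -0.3
grip_force: 1.7
```

play_rows([
  [[-0.8,0,0,0,0,0],[-1.6,0,0,0,0,0],[-2.4,0,0,0,0,0],[-3.2,0,0,0,0,0],[-4,0,0,0,0,0]],
])

```text
time: 12.3
tool_pos: [559.9, 21.7, 39.6]
tcp_rot: [-180.0, -0.0, 178.2]
ft_force: [-3.0, -2.5, 1.2]
finger_gap: -0.2
grip_force: 1.7
```

play_rows([
  [[-0.8,0,0,0,0,0],[-1.6,0,0,0,0,0],[-2.4,0,0,0,0,0],[-3.2,0,0,0,0,0],[-4,0,0,0,0,0]],
])

```text
time: 12.8
tool_pos: [599.9, 20.5, 39.7]
tcp_rot: [-180.0, -0.0, 178.2]
ft_force: [-3.4, -2.6, 0.5]
finger_gap: -0.2
grip_force: 1.7
```

play_rows([
  [[-0.4,0,0,0,0,0],[-0.8,0,0,0,0,0],[-1.2,0,0,0,0,0],[-1.6,0,0,0,0,0],[-1.8,0,0,0,0,0]],
])

```text
time: 13.3
tool_pos: [617.8, 20.1, 39.9]
tcp_rot: [180.0, 0.0, 178.2]
ft_force: [-3.6, -0.7, 1.8]
finger_gap: 0.1
grip_force: 1.5
```

play_rows([
  [[-0.2,0,0,0,0,0],[-0.4,0,0,0,0,0],[-0.5,0,0,0,0,0],[-0.5,0,0,0,0,0]],
])

```text
time: 13.7
tool_pos: [622.6, 19.9, 39.9]
tcp_rot: [180.0, 0.0, 178.2]
ft_force: [-2.1, -1.3, 0.3]
finger_gap: 0.1
grip_force: 0.6
```

play_rows([
  [[-0.1,0,0,0,0,0],[-0.2,0,0,0,0,0],[-0.3,0,0,0,0,0],[-0.3,0,0,0,0,0]],
])

```text
time: 14.1
tool_pos: [623.3, 19.9, 39.9]
tcp_rot: [180.0, -0.3, 178.3]
ft_force: [-15.7, -1.3, 11.0]
finger_gap: 0.2
grip_force: 7.7
```

play_rows([
  [[-0.1,0,0,0,0,0],[-0.2,0,0,0,0,0],[-0.2,0,0,0,0,0]],
])

```text
time: 14.4
tool_pos: [623.2, 19.9, 39.8]
tcp_rot: [-180.0, -0.5, 178.3]
ft_force: [-27.5, -1.0, 20.4]
finger_gap: 0.0
grip_force: 13.8
```

The drawer is on its hard stop. I'll back off and check with a picture.

play_rows([
  [[2,0,0,0,0,0],[5,0,0,0,0,0],[9,0,0,0,0,0],[13,0,0,0,0,0],[17,0,-2,0,0,0]],
])

```text
time: 14.9
tool_pos: [454.2, 25.2, 57.5]
tcp_rot: [180.0, -0.2, 178.2]
ft_force: [-0.5, 0.2, 0.6]
finger_gap: -0.1
grip_force: 0.0
```

```bash
python3 - <<'E'
from h import *
snap('scene','s4')
E
```

```text
(no output)
```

View pics/s4.png

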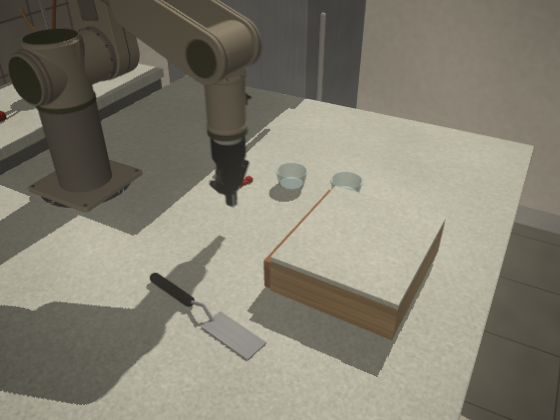

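The drawer is shut flush, its front at (268,270)–(330,192). The ramekins and lifter are where they were, and the gripper is clear.

```bash
python3 -c "
from bench import job
print(job.hand_in())"
```

```text
the job is handed in; nothing more can be done
None
```

I handed the job in at about 15 s on the robot's clock: the embosser was pushed flat, the flap pushed down over it to its stop, and the drawer pushed home to its hard stop. The ramekins and cake lifter look unmoved; the embosser and rest are hidden in the shut drawer, and no verdict came back.

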